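# Pin the handle to the spice caddy and hold it up

## Robot

A 7-joint arm with a two-finger parallel gripper is mounted at the origin on a cart in front of the work surface, level with it; the furniture and walls round the work are solid. World frame = base frame: x ahead of the robot, y to its left, z up, the work surface at z = 0. Lengths are in m, angles in rad, forces in N, time in s.
With the tool pointing down it reaches from about 0.425 to 0.825 m from the base axis. Payload 3.6 kg.
Tool frame: the origin (TCP) lies where the fingers leave the gripper's body, on its centre line; the fingertips stand 84 mm ahead of it and the grasp point (between the pads) lies 65 mm ahead of it (arm.grip_point_offset is the distance from the TCP to the grasp point, in m); z points along the fingers, y is the line along which they close (so a half turn about z gives the same grasp; the last joint's range is limited). The gripper opens to 93 mm and grips with 3 to 60 N. Pads are 15 mm wide; open, the fingers measure 128 mm over their backs; the gripper's body (75 mm by 188 mm) begins 65 mm behind the grasp point.
Start: joints at [-1.202, 0.615, -0.013, 1.423, 0.008, 1.103, -0.04], TCP at [0.25, 0.6, 0.303] pointing down, gripper open.
Joint ranges: [-3.12, 3.12], [-0.3, 2.06], [-1.34, 1.32], [0.26, 2.42], [-1.36, 4.5], [0.01, 1.98], [-2.84, 2.84]. Speed limits (rad/s): [2.79, 2.79, 3.14, 3.14, 3.14, 3.14, 3.14].

## Interface

Orientations are given as [roll, pitch, yaw] about the fixed x, y, z axes, in that order (R = Rz(yaw) Ry(pitch) Rx(roll)).
In Python, from rig import arm gives the robot as it stands.
- The arm moves only by the shell command python3 -m handwheel 'ROWS' [OPENING] [FORCE]. ROWS is a JSON list of rows, 1 to 5 of them, each of 6 numbers: dx, dy, dz in m, then a rotation vector rx, ry, rz in rad; each row shifts and turns the commanded pose from where the row before left it, along the tool's axes as they then stand; what a row does not reach is not made up. A row lasts 1/10 s, in which the tool goes at most 0.05 m and 0.15 rad, less where a joint would pass 70% of its speed; a pose out of reach is approached as far as the arm can. OPENING is the finger opening in m, set as the command begins (- or left out keeps the last). The fingers move at their own pace and stop on an object; FORCE is the grip in N (left out, the last holds). Time passes only in rows, so rows that do not move let the fingers close. It prints the time, the measured TCP pose, the force, the opening and the grip force at its end.
- arm.get_state(): the state, without advancing time (a new reading comes with each control period).
- arm.read_camera(name): name is "side" or "top" or "wrist"; returns a dict with "img" (420x560x3 uint8, blue, green, red), "fovy" (degrees; the focal length in pixels is half the picture's height over the tangent of half this angle, whatever the lens; pixels are square), "cx", "cy" (the principal point, pixels), "T" (4x4, takes a point from camera to world coordinates); the wrist camera has in their place "mount" (4x4, takes a point from camera to tool coordinates, whose origin is the TCP and whose axes are the flange's). Camera axes: x right, y down, z forward; pixel columns grow to the right and rows downward; lengths in m; the calibration is good to about 2 mm. A picture is of the moment at which its call begins: read the wrist's pose just before it. There is no depth.
- arm.close_job(): hands the job in; it is judged then, once.
Trained networks look in a picture, given as the dict that the camera call returned (one of the last four; its "shot" number tells which), for a name from the list of things; names that differ only in an ending like _2 or _b are one class to them, and where a whole thing is asked for, a point or a joint stands for the part that bears it (a point fixed in the world has none). Each returns a list of dicts, best first, with "p" (0 to 1); they miss things now and then, are a little off and sometimes report something else, mostly with a low value. They report only what shows in the picture. A call takes as long as a camera call. They do not tell look-alikes from the thing itself.
- arm.spot_in(label, picture): "box" ([left, top, width, height] in pixels, round what is visible of it).
The state is a dict: "clock": time; "qpos": joint angles; "joint_vel": joint speeds; "effort": joint torques, N m; "position": TCP position; "eef_rot": TCP orientation; "ft_force": force on the tool from outside, world axes, zero at the start; "ft_torque": the same for the moment, N m; "grip_width": finger opening in m; "grip_force": force on a finger pad.
Only numpy, scipy, OpenCV 4.12 (cv2) and the standard library are available. Lean on these libraries where they do the work, as an engineer would, in place of code of your own. Each camera call takes 0.05 s, during which the arm holds its last target. There are 200 camera calls.

## Task

The wooden handle only stands loose in the socket of the spice caddy: push the loose retaining pin all the way home through the holes of socket and handle while the caddy stands on the worktop, and let go of the pin. Then lift the loaded caddy by the cross bar of its handle about ten centimetres clear of the worktop, keeping it level so that both spice jars stay standing in it, and finish while holding it still in the air. Leave the mug, the lemon and the garlic where they are.

Things in the scene. Friction and masses are not known exactly. Their poses are not given: they have to be found in the camera images.
- caddy: Plywood tray 184 (x) x 68 (y) x 50 mm on a 10 mm base board 108 mm wide (y), 0.4 kg; in its middle a socket, 60 mm along x, open at the top (z = 100 mm). Origin: centre of its underside, z up. Steel plates on the socket's sides (outer faces at y = +24, -24 mm) have round 12 mm holes, one bore along y at x = 0, z = 85 mm; the pin may enter from either side. Jars stand at x = -58, +58 mm.
- caddy_hole (a point): Middle of the through hole (x = 0, y = 0, z = 85 mm in the caddy's frame); axes as the caddy's.
- handle: Wooden handle: flat tongue (46 x 12 mm, 80 mm high) loose in the socket, with a 15 mm hole in line with the socket's; on top a cross bar 110 mm along x, 18 mm wide (y), 18 mm high. Origin: centre of the tongue's underside, 36 mm above the caddy's; axes as the caddy's. Without the pin it pulls straight out; with it, it rises 3 to 5 mm, then lifts the caddy. 0.1 kg.
- handle_bar (a point): Centre of the cross bar, 104 mm above the handle's origin (140 mm above the worktop at the start). Grip the bar across its 18 mm, fingers closing along y.
- pin: Loose pin lying on the worktop, 0.06 kg: square wooden grip 24 x 24 x 50 mm and round steel shaft, 9 mm diameter, 58 mm long, the last 11 mm tapering to 3.6 mm. x runs from grip to nose (grip -50 to 0, shaft 0 to +58 mm), z up. Origin: at the underside, below the grip's face where the shaft begins; the pin's axis is 12 mm above it. Home: that face rests against the socket's steel plate.
- pin_grip (a point): Point on the pin's axis inside the grip, 35 mm behind the shaft's start: a good place to take the pin, across its 24 mm width, from above.
- pin_mid (a point): Point on the shaft's axis 24 mm ahead of the face of the grip; it coincides with the middle of the hole when the pin is home.
- jar_a: Spice jar, 41 mm diameter, 105 mm high, black cap, 0.11 kg; origin at the centre of its underside. Stands in one bay of the tray, on its 10 mm thick floor.
- jar_b: Spice jar, 41 mm diameter, 105 mm high, red cap, 0.11 kg; origin at the centre of its underside. Stands in the other bay of the tray.
- mug_1: White spotted mug, 82 x 114 x 91 mm, standing on the worktop; leave alone.
- lemon_1: Lemon, 71 x 53 x 51 mm, on the worktop; leave alone.
- garlic_1: Garlic bulb, 56 x 56 x 56 mm, on the worktop; leave alone.
There are look-alikes about, which are no part of the job. Leave any blue look-alike of the jar_a alone.

How it is judged:
On the way, in this order (a step that is already met when the one before it is completed fails the run):
1. the pin is home through socket and handle and let go, the caddy still standing on the worktop (distance between pin_mid and caddy_hole below 0.008 m and angle between the x axis of pin and the y axis of caddy, either way round below 0.12 rad and height (world z) of caddy below 0.01 m and contact force between the fingers and pin below 0.3 N), for 0.2 s.
2. the caddy is lifted by its handle, level, with the pin in (distance between pin_mid and caddy_hole below 0.008 m and angle between the x axis of pin and the y axis of caddy, either way round below 0.12 rad and height (world z) of caddy above 0.07 m and angle between caddy's own z axis and vertical below 0.14 rad and contact force between the fingers and handle above 1 N), for 0.2 s.
At the end, for the whole second after the job is handed in: Pin home (mid-shaft within 8 mm of the hole's middle, axis within 0.12 rad); fingers grip the handle, not the tray; caddy underside over 70 mm up, within 0.14 rad of level, still (under 0.03 m/s, 0.25 rad/s); both jars upright (0.25 rad) on its floor (all of step 2 and angle between each of jar_a, jar_b's own z axis and vertical below 0.25 rad and z of jar_a in the frame of caddy between 0 and 0.02 m and z of jar_b in the frame of caddy between 0 and 0.02 m and contact force between each of the arm, the fingers and caddy below 0.5 N and linear speed of caddy below 0.03 m/s and angular speed of caddy below 0.25 rad/s); the arm keeps its last pose, push and grip.
It fails at once if the mug is shoved more than 40 mm from its place (distance of mug_1 from where it was at the start of the episode above 0.04 m).
It fails at once if the lemon is shoved more than 40 mm from its place (distance of lemon_1 from where it was at the start of the episode above 0.04 m).
It fails at once if the garlic bulb is shoved more than 40 mm from its place (distance of garlic_1 from where it was at the start of the episode above 0.04 m).
It fails at once if a spice jar falls over (angle between any of jar_a, jar_b's own z axis and vertical above 0.7 rad).
It also fails if it takes over 64 s, if anything falls off the work surface, if the arm or the gripper's body presses on something with over 40 N, if the wrist force passes 120 N, or if a joint passes its speed limit or range.

## Working session

There is one attempt and no reset: what is moved stays moved. The work goes in short steps, Python scripts to look and compute and a shell command to move; the robot and the scene stay as the last step left them, time stands still between calls to the robot, and variables do not carry over. Pictures are saved under pics/ and viewed, at most 12 in all, crops included, and the job is handed in when it is done.

```bash
ls; mkdir -p pics
python3 - <<'E'
from rig import arm
import cv2,json,numpy as np
s=arm.get_state();print({k:np.round(v,3).tolist() for k,v in s.items()})
for n in ("top","side"):
    p=arm.read_camera(n);cv2.imwrite(f"pics/{n}0.png",p["img"])
    print(n,p["fovy"],p["cx"],p["cy"],np.round(p["T"],4).tolist())
    for l in ("caddy","handle","pin","jar_a","mug_1","lemon_1","garlic_1"):
        print(l,[(np.round(d["box"]).tolist(),round(d["p"],2)) for d in arm.spot_in(l,p)[:4]])
E
```

```text
pics
{'clock': 0.0, 'qpos': [-1.202, 0.616, -0.013, 1.425, 0.008, 1.103, -0.04], 'joint_vel': [0.0, 0.002, 0.001, 0.0, -0.0, -0.001, -0.002], 'effort': [-0.0, -45.894, 0.209, -16.575, -0.061, 0.021, 0.0], 'position': [0.25, 0.599, 0.302], 'eef_rot': [-3.139, 0.0, 2.747], 'ft_force': [0.721, 0.201, 0.103], 'ft_torque': [-0.057, 0.047, -0.022], 'grip_force': 0.0, 'grip_width': 0.093}
top 47.98922578041373 283.9964267553633 216.53264389889395 [[0.0158, -0.9843, 0.1758, 0.3885], [-0.9995, -0.0109, 0.0288, -0.1986], [-0.0264, -0.1762, -0.984, 1.1357], [0.0, 0.0, 0.0, 1.0]]
caddy [([177.0, 194.0, 58.0, 86.0], 0.9)]
handle [([189.0, 206.0, 13.0, 54.0], 0.61), ([180.0, 198.0, 57.0, 79.0], 0.45)]
pin [([317.0, 237.0, 21.0, 40.0], 0.57)]
jar_a [([132.0, 255.0, 30.0, 23.0], 0.9), ([184.0, 197.0, 28.0, 22.0], 0.86), ([135.0, 219.0, 29.0, 25.0], 0.76), ([408.0, 204.0, 39.0, 49.0], 0.73)]
mug_1 [([406.0, 206.0, 45.0, 44.0], 0.64)]
lemon_1 [([363.0, 164.0, 23.0, 32.0], 0.8)]
garlic_1 [([308.0, 161.0, 25.0, 22.0], 0.84), ([192.0, 207.0, 12.0, 50.0], 0.46)]
side 46.91638010917139 272.5739142638041 210.2987616378598 [[-0.9999, 0.0065, -0.0091, 0.5945], [0.011, 0.4198, -0.9075, 1.0758], [-0.0021, -0.9076, -0.4199, 0.6915], [0.0, 0.0, 0.0, 1.0]]
caddy [([252.0, 243.0, 78.0, 57.0], 0.82)]
handle []
pin [([283.0, 221.0, 20.0, 12.0], 0.52)]
jar_a [([285.0, 270.0, 16.0, 44.0], 0.9), ([306.0, 237.0, 15.0, 31.0], 0.81), ([258.0, 243.0, 21.0, 29.0], 0.55), ([307.0, 215.0, 11.0, 36.0], 0.49)]
mug_1 [([262.0, 177.0, 33.0, 30.0], 0.79)]
lemon_1 [([233.0, 205.0, 21.0, 10.0], 0.76)]
garlic_1 [([226.0, 215.0, 22.0, 20.0], 0.69)]
```

Run:
```python
import cv2
a=cv2.imread("pics/top0.png")[150:300,110:470];b=cv2.imread("pics/side0.png")[165:325,190:350]
cv2.imwrite("pics/t1.png",cv2.resize(a,(792,330),interpolation=2));cv2.imwrite("pics/s1.png",cv2.resize(b,(600,600),interpolation=2))
```

```text
(no output)
```

View pics/t1.png

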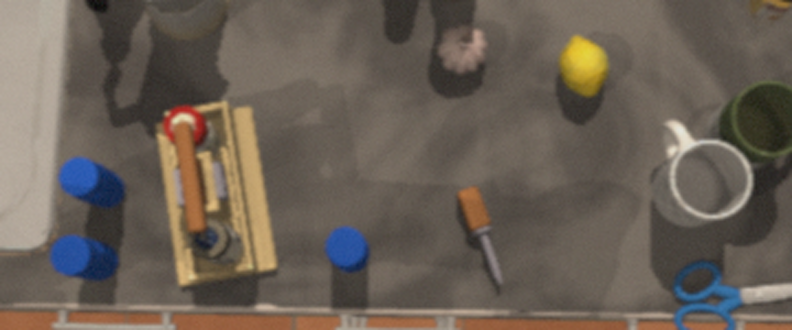

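View pics/s1.png

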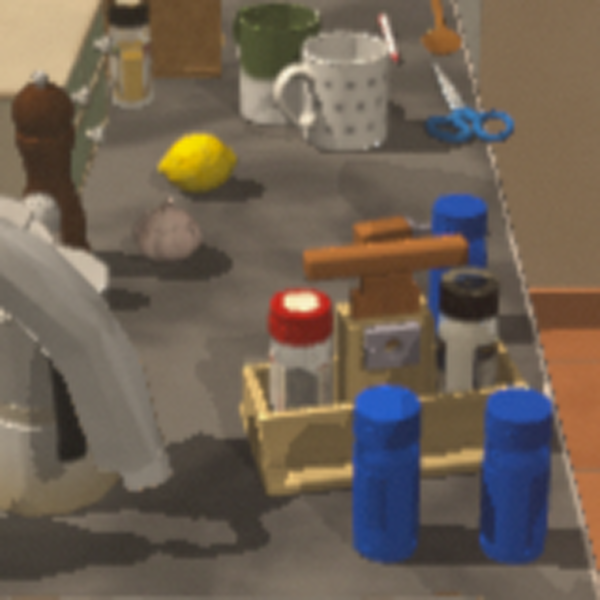

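The top view shows the caddy at about (200,237) with its red jar at the far end. The pin grip is at (325,245) and its nose at (337,280), pointing toward the robot. A blue look-alike at (267,262) stands between them, and two more are on the far side of the caddy. The pin therefore goes in from the -y side.

```bash
cat > h.py <<'E'
import numpy as np, cv2
from scipy.spatial.transform import Rotation as R
from rig import arm
def tool():
    s=arm.get_state();T=np.eye(4);T[:3,:3]=R.from_euler('xyz',s["eef_rot"]).as_matrix();T[:3,3]=s["position"];return T
def shot(n):
    T=tool();p=arm.read_camera(n);p["W"]=p["T"] if n!="wrist" else T@p["mount"];return p
def f(p):return 210/np.tan(np.radians(p["fovy"])/2)
def ray(p,u,v):
    d=p["W"][:3,:3]@[(u-p["cx"])/f(p),(v-p["cy"])/f(p),1];return p["W"][:3,3],d
def onz(p,u,v,z):
    o,d=ray(p,u,v);return o+d*(z-o[2])/d[2]
def proj(p,X):
    c=np.linalg.inv(p["W"])@np.r_[X,1];return f(p)*c[0]/c[2]+p["cx"],f(p)*c[1]/c[2]+p["cy"]
def rows(goal):  # remaining move in tool axes
    D=np.linalg.inv(tool())@goal;return np.round(D[:3,3],4),np.round(R.from_matrix(D[:3,:3]).as_rotvec(),4)
def down(x,y,z,yaw): # tool pointing down; tool y axis at world angle yaw
    T=np.eye(4);yv=np.array([np.cos(yaw),np.sin(yaw),0]);zv=np.array([0,0,-1.]);T[:3,:3]=np.c_[np.cross(yv,zv),yv,zv];T[:3,3]=x,y,z;return T
E
python3 - <<'E'
from h import *
p=shot("top");c=lambda a,b:(110+a/2.2,150+b/2.2)
for n,q,z in [("grip back",c(470,190),.024),("grip face",c(483,228),.024),("nose",c(500,285),.012),("bar far",c(182,123),.149),("bar near",c(197,228),.149),("blue cap",c(347,248),.105),("black cap",c(207,240),.115),("red cap",c(184,125),.115)]:
    print(n,np.round(onz(p,*q,z),3))
w=shot("wrist");print(w["fovy"],np.round(w["mount"],3).tolist())
E
```

```text
grip back [ 0.54  -0.261  0.024]
grip face [ 0.5   -0.275  0.024]
nose [ 0.44  -0.294  0.012]
bar far [0.586 0.026 0.149]
bar near [0.483 0.007 0.149]
blue cap [ 0.47  -0.135  0.105]
black cap [0.475 0.004 0.115]
red cap [0.591 0.032 0.115]
69.8414266070407 [[-0.0, -0.967, -0.254, 0.07], [1.0, 0.0, -0.001, -0.001], [0.001, -0.254, 0.967, -0.082], [0.0, 0.0, 0.0, 1.0]]
```

Run:
```python
from h import *
print(tool()[:3,3],rows(down(.53,.0,.33,1.176)))
```

```text
[0.24998697 0.59998584 0.30276672] (array([-0.4892, -0.4461, -0.0272]), array([-0., -0.,  0.]))
```

```bash
M='[-0.035,-0.032,-0.002,0,0,0]'; python3 -m handwheel '[[-0.035,-0.032,-0.002,0,0,0],[-0.035,-0.032,-0.002,0,0,0],[-0.035,-0.032,-0.002,0,0,0],[-0.035,-0.032,-0.002,0,0,0],[-0.035,-0.032,-0.002,0,0,0]]' 0.06
python3 -m handwheel '[[-0.035,-0.032,-0.002,0,0,0],[-0.035,-0.032,-0.002,0,0,0],[-0.035,-0.032,-0.002,0,0,0],[-0.035,-0.032,-0.002,0,0,0],[-0.035,-0.032,-0.002,0,0,0]]'
python3 -m handwheel '[[-0.035,-0.032,-0.002,0,0,0],[-0.035,-0.032,-0.002,0,0,0],[-0.035,-0.032,-0.002,0,0,0],[-0.035,-0.032,-0.002,0,0,0],[0,0,0,0,0,0]]'
python3 - <<'E'
from h import *
w=shot("wrist");cv2.imwrite("pics/w1.png",w["img"]);np.save("pics/w1.npy",dict(W=w["W"],fovy=w["fovy"],cx=w["cx"],cy=w["cy"]),allow_pickle=True)
print(arm.get_state()["clock"])
for yaw in(1.9,1.867):print(rows(down(.532,-.264,.25,yaw)))
E
```

```text
clock: 1.4
position: [0.3506, 0.3833, 0.3131]
eef_rot: [3.141, 0.0, 2.747]
ft_force: [0.6, 0.1, 0.0]
grip_width: 0.0608
grip_force: 0.0
clock: 1.9
position: [0.4506, 0.1682, 0.3233]
eef_rot: [3.141, 0.001, 2.747]
ft_force: [1.0, 0.1, -0.3]
grip_width: 0.0599
grip_force: 0.0
clock: 2.4
position: [0.5319, -0.0106, 0.3313]
eef_rot: [-3.138, 0.005, 2.734]
ft_force: [-0.4, -0.5, 0.4]
grip_width: 0.0601
grip_force: 0.0
2.45
(array([-0.102 , -0.2365,  0.0814]), array([-0.002 ,  0.0011, -0.7321]))
(array([-0.102 , -0.2365,  0.0814]), array([-0.002 ,  0.0011, -0.6991]))
```

View pics/w1.png

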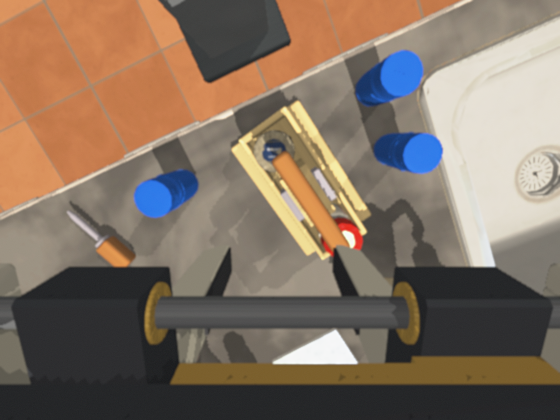

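The wrist view shows the bar running from about (279,157) to (344,242), the steel plates at (291,205) and (325,184), and the pin at (75,212)-(125,258). Next I move over the pin.

```bash
python3 -m handwheel '[[-0.017,-0.04,0.013,0,0,0],[-0.017,-0.04,0.013,0,0,0],[-0.017,-0.04,0.013,0,0,0],[-0.017,-0.04,0.013,0,0,0],[-0.017,-0.04,0.013,0,0,0]]'
python3 -m handwheel '[[-0.017,-0.0365,0.016,0,0,-0.12],[0,0,0,0,0,-0.145],[0,0,0,0,0,-0.145],[0,0,0,0,0,-0.145],[0,0,0,0,0,-0.144]]'
python3 -m handwheel '[[0,0,0,0,0,0],[0,0,0,0,0,0]]'
python3 - <<'E'
from h import *
w=shot("wrist");
print(w["shot"], [(d["box"],d["p"]) for d in arm.spot_in("pin",w)], tool()[:3,3])
np.save("pics/w2.npy",dict(W=w["W"],fovy=w["fovy"],cx=w["cx"],cy=w["cy"]),allow_pickle=True)
cv2.imwrite("pics/w2.png",w["img"])
a=cv2.imread("pics/w1.png")[90:270,220:400];cv2.imwrite("pics/w1c.png",cv2.resize(a,(600,600),interpolation=2))
E
```

```text
clock: 2.95
position: [0.5319, -0.2189, 0.2654]
eef_rot: [3.14, 0.0, 2.75]
ft_force: [0.2, 0.1, -0.6]
grip_width: 0.0598
grip_force: 0.0
clock: 3.45
position: [0.5337, -0.2576, 0.2497]
eef_rot: [3.14, 0.0, -2.829]
ft_force: [-0.8, -0.1, -0.1]
grip_width: 0.0604
grip_force: 0.0
clock: 3.65
position: [0.5335, -0.2584, 0.2498]
eef_rot: [3.141, 0.0, -2.839]
ft_force: [-0.0, 0.2, 0.4]
grip_width: 0.06
grip_force: 0.0
6 [([266.6, 106.8, 24.9, 107.6], 0.65)] [ 0.53341556 -0.25878578  0.24980135]
```

View pics/w2.png

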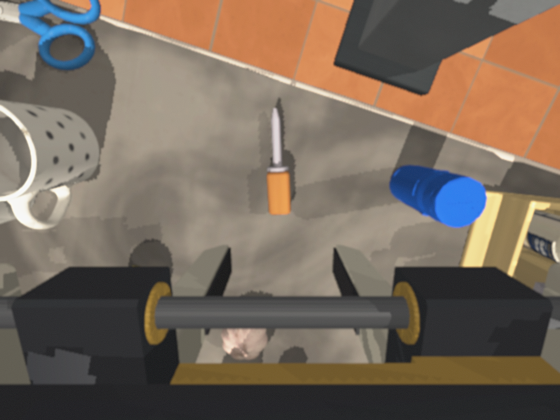

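View pics/w1c.png

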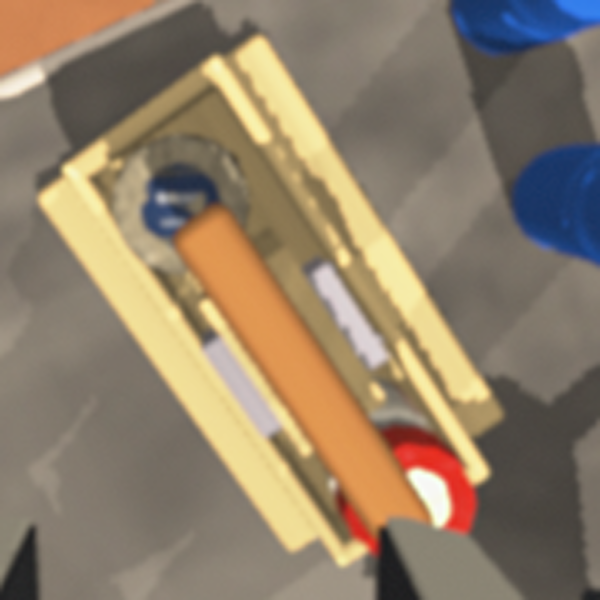

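The pin grip spans about (268..291, 170..214), with the nose near (278,105). In the caddy crop the tray rim corners are at (62,165), (215,55), (490,475) and (345,565), and I use them to fit the caddy pose.

```bash
cat > fit.py <<'E'
from h import *
from scipy.optimize import least_squares
w1=np.load("pics/w1.npy",allow_pickle=True).item();w2=np.load("pics/w2.npy",allow_pickle=True).item()
s=lambda a,b:(220+a*.3,90+b*.3)
pts=[((-92,-34,50),s(66,165)),((-92,34,50),s(215,55)),((92,34,50),s(490,475)),((92,-34,50),s(345,565)),
((-92,-54,10),s(38,198)),((-92,54,10),s(260,35)),((92,54,10),s(503,412)),((92,-54,10),s(292,553))]
def X(q,m):
    x,y,z=np.array(m)/1000;c,n=np.cos(q[2]),np.sin(q[2]);return np.array([q[0]+c*x-n*y,q[1]+n*x+c*y,z])
res=lambda q:np.concatenate([np.subtract(proj(w1,X(q,m)),u) for m,u in pts])
r=least_squares(res,[.535,.017,.18],loss="soft_l1",x_scale=[.01,.01,.1]);q=r.x
print("caddy",q.round(4),res(q).reshape(-1,2).round(1).tolist())
for m in [(-55,-9,149),(-55,9,149),(55,-9,149),(-20,-24,100),(20,-24,100)]:
    u=np.array(proj(w1,X(q,m)));print(m,((u-[220,90])/.3).round())
E
python3 fit.py
python3 - <<'E'
from h import *
w2=np.load("pics/w2.npy",allow_pickle=True).item();im=cv2.imread("pics/w2.png")
h=cv2.cvtColor(im,cv2.COLOR_BGR2HSV);m=cv2.inRange(h,(5,120,90),(22,255,255));m[:155]=0;m[225:]=0;m[:,:255]=0;m[:,305:]=0
ys,xs=np.nonzero(m);print(xs.min(),xs.max(),ys.min(),ys.max());b=cv2.boxPoints(cv2.minAreaRect(np.c_[xs,ys].astype(np.float32)));
W=np.array([onz(w2,*u,.024) for u in b]);print(b.tolist(),W.round(4).tolist());print("sides",np.linalg.norm(np.diff(W,axis=0),axis=1))
c=W.mean(0);print("centre",c)
n=onz(w2,278,105,.012);d=c-n;print("nose",n,"len",np.linalg.norm(d[:2]),"dir",np.degrees(np.arctan2(-d[1],-d[0]))%360)
E
```

```text
caddy [0.5344 0.0175 0.2006] [[-2.3, 1.2], [0.8, -1.1], [1.0, -0.5], [-0.7, 0.9], [-1.6, -0.3], [0.2, -1.7], [1.8, 1.6], [-0.0, 0.7]]
(-55, -9, 149) [165. 239.]
(-55, 9, 149) [222. 198.]
(55, -9, 149) [391. 562.]
(-20, -24, 100) [197. 345.]
(20, -24, 100) [268. 445.]
267 290 172 214
[[266.27606201171875, 172.79640197753906], [288.8914794921875, 171.71946716308594], [290.87109375, 213.29185485839844], [268.25567626953125, 214.36878967285156]] [[0.5043, -0.2842, 0.024], [0.4964, -0.2625, 0.024], [0.5374, -0.2472, 0.024], [0.5456, -0.2697, 0.024]]
sides [0.02308259 0.04375079 0.02391689]
centre [ 0.52091835 -0.26590007  0.024     ]
nose [ 0.43738155 -0.29248116  0.012     ] len 0.08766385338076416 dir 197.65087510165128
```

Run:
```python
from h import *
print(rows(down(.5271,-.2639,.089,1.888)))
```

```text
(array([ 0.0076, -0.003 ,  0.1608]), array([ 0.0002,  0.0001, -0.014 ]))
```

```bash
python3 -m handwheel '[[0.0076,-0.003,0.04,0,0,-0.014],[0,0,0.04,0,0,0],[0,0,0.04,0,0,0],[0,0,0.025,0,0,0],[0,0,0.0158,0,0,0]]'
python3 -m handwheel '[[0,0,0,0,0,0],[0,0,0,0,0,0]]'
python3 -m handwheel '[[0,0,0,0,0,0],[0,0,0,0,0,0],[0,0,0,0,0,0],[0,0,0,0,0,0],[0,0,0,0,0,0]]' 0.0 25
```

```text
clock: 4.25
position: [0.526, -0.2639, 0.0865]
eef_rot: [3.139, -0.003, -2.824]
ft_force: [0.6, -0.6, 0.1]
grip_width: 0.06
grip_force: 0.0
clock: 4.45
position: [0.5272, -0.2645, 0.0893]
eef_rot: [-3.141, -0.0, -2.824]
ft_force: [-0.7, 0.4, 0.5]
grip_width: 0.0599
grip_force: 0.0
clock: 4.95
position: [0.5269, -0.2648, 0.0893]
eef_rot: [-3.141, 0.0, -2.823]
ft_force: [-0.7, -0.0, 0.1]
grip_width: 0.0243
grip_force: 0.1
```

```bash
python3 -m handwheel '[[0,0,-0.02,0,0,0],[0,0,-0.04,0,0,0],[0,0,-0.04,0,0,0],[0,0,-0.04,0,0,0],[0,0,-0.02,0,0,0]]'
python3 -m handwheel '[[0,0,0,0,0,0],[0,0,0,0,0,0],[0,0,0,0,0,0]]'
python3 - <<'E'
from h import *
w=shot("wrist");cv2.imwrite("pics/w3.png",w["img"])
np.save("pics/w3.npy",dict(W=w["W"],fovy=w["fovy"],cx=w["cx"],cy=w["cy"],tool=tool(),mount=w["mount"]),allow_pickle=True)
cv2.imwrite("pics/w3c.png",cv2.resize(w["img"][70:290,180:380],(545,600),interpolation=2))
print(rows(down(.562,-.1217,.25,.2006)))
E
```

```text
clock: 5.45
position: [0.5278, -0.2652, 0.2528]
eef_rot: [-3.138, 0.004, -2.824]
ft_force: [0.3, 0.9, -0.7]
grip_width: 0.0241
grip_force: 25.0
clock: 5.75
position: [0.5258, -0.2642, 0.2469]
eef_rot: [3.139, -0.003, -2.823]
ft_force: [-0.6, 0.4, -2.1]
grip_width: 0.0235
grip_force: 25.0
(array([-0.0789,  0.1241, -0.0031]), array([-5.0000e-04, -4.9000e-03,  1.6885e+00]))
```

View pics/w3c.png

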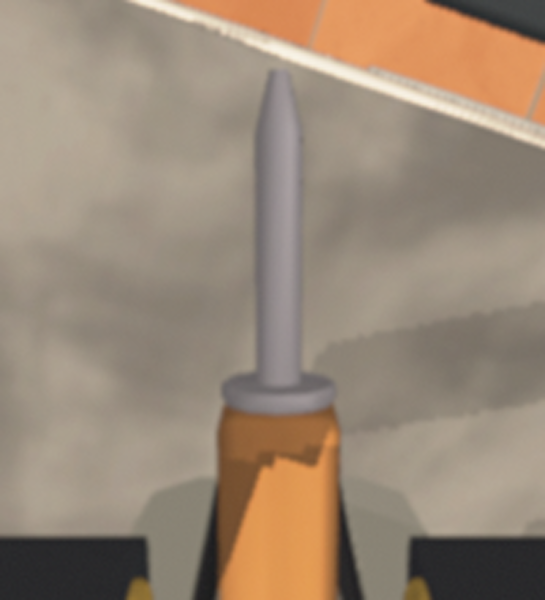

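The pin is held straight along the tool: the nose is at (282,96) and the shaft start at about (282,210) in the full picture.

Run:
```python
from h import *
w=np.load("pics/w3.npy",allow_pickle=True).item();print(w["cx"],w["cy"])
t={"W":w["mount"],"fovy":w["fovy"],"cx":w["cx"],"cy":w["cy"]}
for z in (.072,.0775,.083):
  n=onz(t,282.3,96.4,z);b=onz(t,282.3,210.4,z);print(z,n.round(4),b.round(4),np.linalg.norm(n-b))
n=proj(t,[.093,0,.0775]);print(n, proj(t,[.035,0,.0775]))
for x in(.04,.06,.075):print("w",x,np.subtract(proj(t,[x,.0045,.0775]),proj(t,[x,-.0045,.0775])))
```

```text
281.6944447019311 215.9098123179797
0.072 [0.0897 0.     0.072 ] [0.0334 0.     0.072 ] 0.05624601286997854
0.0775 [0.0903 0.     0.0775] [0.0321 0.0001 0.0775] 0.05825380172024846
0.083 [0.091 0.    0.083] [0.0308 0.0001 0.083 ] 0.060261590570518386
(np.float64(282.23090793160617), np.float64(90.66349714023977)) (np.float64(282.1948540145135), np.float64(205.19324960554547))
w 0.04 [ 1.66949393e+01 -1.74251093e-04]
w 0.06 [ 1.72326775e+01 -1.35853890e-03]
w 0.075 [ 1.76592768e+01 -2.35038631e-03]
```

```bash
python3 -m handwheel '[[-0.026,0.0414,-0.001,0,0,0],[-0.026,0.0414,-0.001,0,0,0],[-0.0269,0.0413,-0.001,0,0,0.1],[0,0,0,0,0,0.145],[0,0,0,0,0,0.145]]'
python3 -m handwheel '[[0,0,0,0,0,0.145],[0,0,0,0,0,0.145],[0,0,0,0,0,0.145],[0,0,0,0,0,0.145],[0,0,0,0,0,0.145]]'
python3 -m handwheel '[[0,0,0,0,0,0.145],[0,0,0,0,0,0.145],[0,0,0,0,0,0.145],[0,0,0,0,0,0.14],[0,0,0,0,0,0]]'
python3 -m handwheel '[[0,0,0,0,0,0],[0,0,0,0,0,0],[0,0,0,0,0,0]]'
python3 - <<'E'
from h import *
w=shot("wrist");cv2.imwrite("pics/w4.png",w["img"])
np.save("pics/w4.npy",dict(W=w["W"],fovy=w["fovy"],cx=w["cx"],cy=w["cy"],tool=tool(),mount=w["mount"]),allow_pickle=True)
print(tool()[:3,3],rows(down(.562,-.1217,.25,.2006)))
cv2.imwrite("pics/w4c.png",cv2.resize(w["img"][0:300,80:480],(800,600),interpolation=2))
E
```

```text
clock: 6.3
position: [0.5629, -0.1192, 0.2502]
eef_rot: [3.14, -0.003, 3.069]
ft_force: [0.7, -1.4, -1.2]
grip_width: 0.024
grip_force: 25.0
clock: 6.8
position: [0.5624, -0.1219, 0.2502]
eef_rot: [-3.139, -0.003, 2.339]
ft_force: [-0.4, 0.6, -1.2]
grip_width: 0.0239
grip_force: 25.0
clock: 7.3
position: [0.5625, -0.1216, 0.2503]
eef_rot: [-3.138, -0.0, 1.77]
ft_force: [0.1, -1.1, -0.8]
grip_width: 0.0238
grip_force: 25.0
clock: 7.6
position: [0.5628, -0.1222, 0.2517]
eef_rot: [-3.141, -0.0, 1.771]
ft_force: [-0.1, 0.7, -0.5]
grip_width: 0.0241
grip_force: 25.0
[ 0.56286022 -0.12224809  0.25184831] (array([ 0.0007, -0.0007,  0.0018]), array([-0.0002, -0.0002, -0.0009]))
```

View pics/w4c.png

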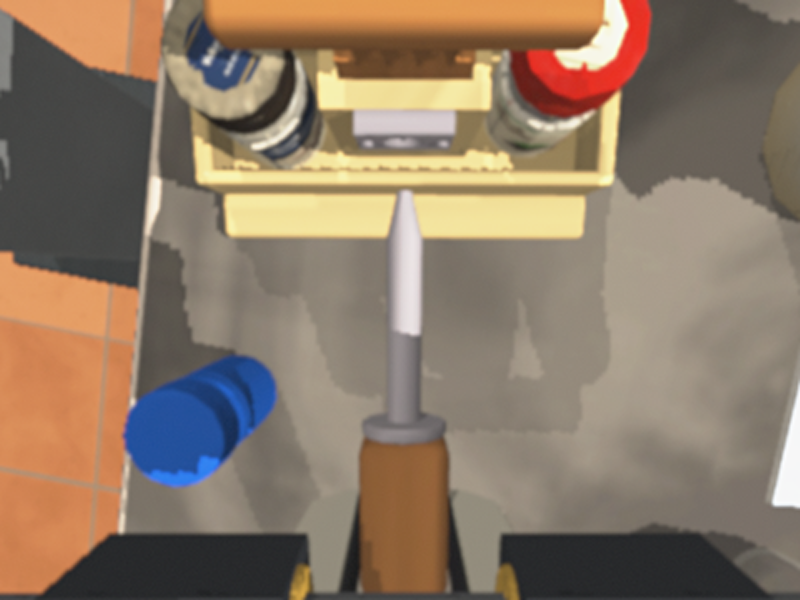

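The pin at column 405 of the crop lines up with the steel plate (353..457) and the socket (318..492). The bar is level in the picture, so the yaw is good too.

Run:
```python
from h import *
w=np.load("pics/w4.npy",allow_pickle=True).item()
s=lambda a,b:(80+a/2,b/2)
Ti=np.linalg.inv(w["tool"])
tl=lambda X:(Ti@np.r_[X,1])[:3].round(4)
for n,u,z in [("rimL",(195,187),.05),("rimR",(614,186),.05),("boardL",(228,238),.01),("boardR",(584,237),.01),("plateL",(353,110),.1),("plateR",(457,110),.1),("barL",(205,20),.149),("barR",(603,20),.149),("sockL",(318,108),.1),("sockR",(492,108),.1)]:
  print(n,tl(onz(w,*s(*u),z)),onz(w,*s(*u),z).round(4))
print("tip",tl(onz(w,*s(405,192),.25-.0775)),w["tool"][2,3])
```

```text
rimL [ 0.1068 -0.0927  0.2019] [ 0.4507 -0.0359  0.05  ]
rimR [0.1072 0.0919 0.2019] [0.6316 0.0011 0.05  ]
boardL [ 0.0875 -0.0909  0.2419] [ 0.4563 -0.0545  0.01  ]
boardR [0.0881 0.0917 0.2418] [ 0.6352 -0.0177  0.01  ]
plateL [ 0.1256 -0.0186  0.1519] [ 0.5197 -0.0028  0.1   ]
plateR [0.1256 0.0181 0.1519] [0.5556 0.0045 0.1   ]
barL [ 0.1359 -0.0542  0.1029] [4.827e-01 2.000e-04 1.490e-01]
barR [0.1359 0.0529 0.1029] [0.5878 0.0215 0.149 ]
sockL [ 0.1263 -0.0309  0.1519] [ 0.5075 -0.0046  0.1   ]
sockR [0.1263 0.0304 0.1519] [0.5675 0.0076 0.1   ]
tip [ 0.0897 -0.0003  0.0794] 0.251848314988532
```

```bash
python3 -m handwheel '[[0,0,0.02,0,0,0],[0,0,0.03,0,0,0],[0,0,0.02,0,0,0],[0,0,0.0193,0,0,0],[0,0,0,0,0,0]]'
python3 -m handwheel '[[0,0,0,0,0,0],[0,0,0,0,0,0]]'
python3 - <<'E'
from h import *
w=shot("wrist");cv2.imwrite("pics/w5.png",w["img"])
print(tool()[:3,3],rows(down(.5622,-.1217,.1625,.2006)))
s=shot("side");cv2.imwrite("pics/s5.png",cv2.resize(s["img"][200:300,230:350],(720,600),interpolation=2))
for z in (.085,.149):print(proj(s,[.530,.040,z]))
E
```

```text
clock: 8.15
position: [0.5615, -0.1217, 0.1603]
eef_rot: [-3.137, -0.002, 1.77]
ft_force: [-0.8, 0.5, -0.8]
grip_width: 0.0237
grip_force: 25.0
clock: 8.35
position: [0.5637, -0.1225, 0.1639]
eef_rot: [3.139, 0.001, 1.77]
ft_force: [1.1, 0.2, -1.0]
grip_width: 0.024
grip_force: 25.0
[ 0.56365291 -0.12245865  0.16396092] (array([ 0.001 , -0.0013,  0.0015]), array([ 0.0023,  0.001 , -0.0015]))
(np.float64(294.57845281922835), np.float64(256.9157683745387))
(np.float64(295.0288416882681), np.float64(233.93045402268706))
```

View pics/w5.png

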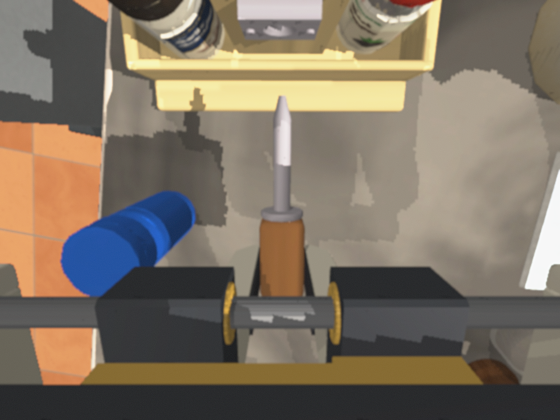

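The plate centre is at column ~280 and the pin at 282.5, so I shift slightly to tool -y and advance.

```bash
python3 -m handwheel '[[0.01,-0.001,0.001,0,0,0],[0.01,0,0,0,0,0],[0.01,0,0,0,0,0],[0.01,0,0,0,0,0],[0,0,0,0,0,0]]'
python3 -m handwheel '[[0.01,0,0,0,0,0],[0.01,0,0,0,0,0],[0,0,0,0,0,0]]'
python3 - <<'E'
from h import *
w=shot("wrist");cv2.imwrite("pics/w6.png",w["img"])
print(tool()[:3,3],rows(down(.5622,-.1217,.1625,.2006)))
E
```

```text
clock: 8.95
position: [0.5538, -0.0803, 0.1615]
eef_rot: [-3.141, -0.002, 1.773]
ft_force: [0.7, -0.8, -0.6]
grip_width: 0.0235
grip_force: 25.0
clock: 9.25
position: [0.5498, -0.0612, 0.1614]
eef_rot: [-3.141, -0.002, 1.773]
ft_force: [-0.1, 0.4, -0.2]
grip_width: 0.024
grip_force: 25.0
[ 0.55003206 -0.06237054  0.16155753] (array([-0.0606,  0.0001, -0.001 ]), array([-0.0002, -0.0005,  0.0002]))
```

View pics/w6.png

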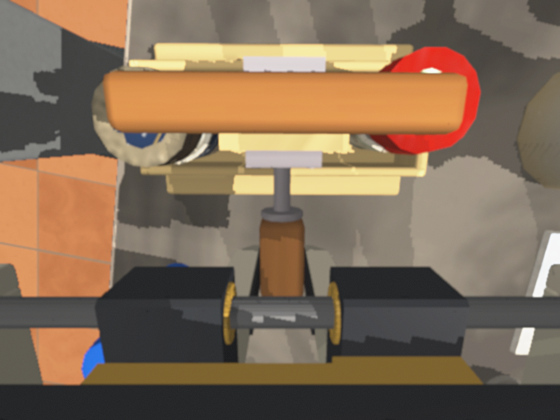

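The shaft is passing under the plate at (283,160) and almost no force shows. The rest of the stroke follows.

```bash
python3 -m handwheel '[[0.006,0,0,0,0,0],[0.006,0,0,0,0,0],[0.006,0,0,0,0,0],[0.004,0,0,0,0,0],[0.0,0,0,0,0,0]]'
python3 -m handwheel '[[0.002,0,0,0,0,0],[0,0,0,0,0,0]]'
python3 -m handwheel '[[0.002,0,0,0,0,0],[0,0,0,0,0,0]]'
python3 - <<'E'
from h import *
w=shot("wrist");cv2.imwrite("pics/w7.png",w["img"])
print(tool()[:3,3],rows(down(.5622,-.1217,.1625,.2006)))
E
```

```text
clock: 9.8
position: [0.5456, -0.0409, 0.1616]
eef_rot: [-3.141, -0.001, 1.771]
ft_force: [-0.2, 0.6, -1.2]
grip_width: 0.0238
grip_force: 25.0
clock: 10.0
position: [0.5454, -0.0399, 0.1616]
eef_rot: [-3.142, 0.0, 1.77]
ft_force: [0.4, -0.6, -1.4]
grip_width: 0.0238
grip_force: 25.0
clock: 10.2
position: [0.5449, -0.0379, 0.1616]
eef_rot: [-3.141, -0.0, 1.77]
ft_force: [-0.7, 0.3, 0.0]
grip_width: 0.024
grip_force: 25.0
[ 0.5449425  -0.03797728  0.16162769] (array([-0.0855,  0.0004, -0.0009]), array([-0.0001, -0.    , -0.0015]))
```

View pics/w7.png

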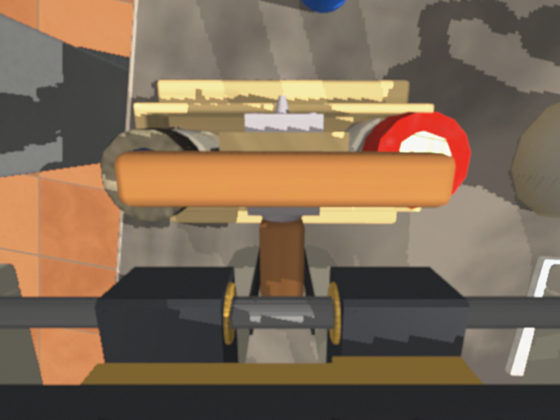

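The nose shows beyond the far plate at (283,100) and the collar is at the near plate. I press on in small steps until contact.

```bash
for i in 1 2 3; do :; done; python3 -m handwheel '[[0.0015,0,0,0,0,0],[0,0,0,0,0,0]]'
python3 -m handwheel '[[0.0015,0,0,0,0,0],[0,0,0,0,0,0]]'
python3 -m handwheel '[[0.001,0,0,0,0,0],[0,0,0,0,0,0]]'
```

```text
clock: 10.45
position: [0.5448, -0.0373, 0.1617]
eef_rot: [3.141, 0.001, 1.769]
ft_force: [-0.0, -1.3, -0.6]
grip_width: 0.0241
grip_force: 25.0
clock: 10.65
position: [0.5447, -0.0369, 0.162]
eef_rot: [3.141, 0.003, 1.768]
ft_force: [0.3, -5.4, 0.1]
grip_width: 0.0236
grip_force: 25.0
clock: 10.85
position: [0.5446, -0.0366, 0.1622]
eef_rot: [3.141, 0.004, 1.768]
ft_force: [0.4, -5.7, 0.3]
grip_width: 0.0237
grip_force: 25.0
```

```bash
python3 -m handwheel '[[-0.001,0,0,0,0,0],[0,0,0,0,0,0],[0,0,0,0,0,0],[0,0,0,0,0,0],[0,0,0,0,0,0]]' 0.05
python3 -m handwheel '[[0,0,-0.02,0,0,0],[0,0,-0.03,0,0,0],[0,0,-0.04,0,0,0],[0,0,-0.02,0,0,0],[0,0,0,0,0,0]]'
python3 -m handwheel '[[-0.04,0,0,0,0,0],[-0.03,0,0,0,0,0],[0,0,0,0,0,0],[0,0,0,0,0,0]]'
python3 - <<'E'
from h import *
w=shot("wrist");cv2.imwrite("pics/w8.png",cv2.resize(w["img"][0:300,80:480],(800,600),interpolation=2))
np.save("pics/w8.npy",dict(W=w["W"],fovy=w["fovy"],cx=w["cx"],cy=w["cy"],tool=tool()),allow_pickle=True)
print(tool()[:3,3])
E
```

```text
clock: 11.35
position: [0.5443, -0.0345, 0.1616]
eef_rot: [-3.141, -0.001, 1.771]
ft_force: [-0.3, -0.6, -0.3]
grip_width: 0.0496
grip_force: 0.0
clock: 11.85
position: [0.5458, -0.0353, 0.2747]
eef_rot: [3.135, 0.001, 1.77]
ft_force: [-0.1, -0.0, 0.2]
grip_width: 0.0499
grip_force: 0.0
clock: 12.25
position: [0.5576, -0.1038, 0.2703]
eef_rot: [-3.139, -0.001, 1.768]
ft_force: [0.7, 1.0, -0.2]
grip_width: 0.05
grip_force: 0.0
[ 0.55771667 -0.1025299   0.27034864]
```

View pics/w8.png

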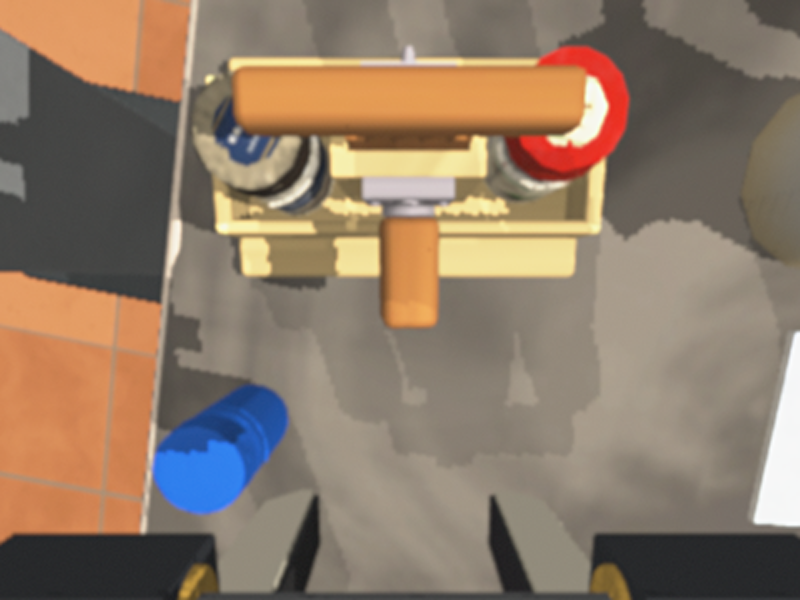

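The pin is home and free: its collar is at the near plate and the nose shows beyond the far plate at (409,50). The bar runs from 235 to 588, rows 66-133, in the crop.

Run:
```python
from h import *
w=np.load("pics/w8.npy",allow_pickle=True).item();s=lambda a,b:(80+a/2,b/2);Ti=np.linalg.inv(w["tool"])
for n,u,z in [("bL",(234,100),.149),("bR",(588,100),.149),("bfar",(410,66),.147),("bnear",(410,134),.145),("rimL",(215,235),.05),("rimR",(603,235),.05),("gripback",(410,325),.097)]:
  X=onz(w,*s(*u),z);print(n,X.round(4),(Ti@np.r_[X,1])[:3].round(4))
a=[onz(w,*s(234,100),.149),onz(w,*s(588,100),.149),onz(w,*s(410,66),.147),onz(w,*s(410,134),.145)]
v=tool()[:3,1];yaw=np.arctan2(v[1],v[0]);d=a[1]-a[0];d/=np.linalg.norm(d);e=np.array([-d[1],d[0],0])
c=e*e.dot((a[2]+a[3])/2)+d*d.dot((a[0]+a[1])/2);print("c",c,"yaw",yaw,np.arctan2(d[1],d[0]))
for k in(1,-1):print(rows(down(c[0],c[1],.27,.2006+k*np.pi/2)))
print(arm.get_state()["qpos"])
```

```text
bL [0.482  0.0049 0.149 ] [ 0.12   -0.0527  0.1217]
bR [0.588 0.026 0.149] [0.1197 0.0555 0.1215]
bfar [0.5328 0.0251 0.147 ] [0.1297 0.0012 0.1236]
bnear [0.5365 0.0069 0.145 ] [0.1112 0.0012 0.1256]
rimL [ 0.4505 -0.0354  0.05  ] [ 0.0866 -0.0913  0.2207]
rimR [0.6326 0.001  0.05  ] [0.0861 0.0944 0.2203]
gripback [ 0.5495 -0.0552  0.097 ] [0.0477 0.0017 0.1734]
c [0.53488418 0.01603028 0.        ] yaw 0.19967412842844043 0.19660710679163662
(array([0.1207, 0.0011, 0.0006]), array([-0.    , -0.0034, -1.5717]))
(array([0.1207, 0.0011, 0.0006]), array([-0.0034,  0.    ,  1.5699]))
[-0.1349772   0.55078287  0.43824989  1.72027633 -0.28073741  0.93594347
  0.61466915]
```

```bash
python3 -m handwheel '[[0.04,0,0,0,0,0],[0.04,0.0011,0,0,0,0],[0.0407,0,0,0,0,0.1],[0,0,0,0,0,0.145],[0,0,0,0,0,0.145]]'
python3 -m handwheel '[[0,0,0,0,0,0.145],[0,0,0,0,0,0.145],[0,0,0,0,0,0.145],[0,0,0,0,0,0.145],[0,0,0,0,0,0.145]]'
python3 -m handwheel '[[0,0,0,0,0,0.145],[0,0,0,0,0,0.145],[0,0,0,0,0,0.145],[0,0,0,0,0,0.02],[0,0,0,0,0,0]]'
python3 -m handwheel '[[0,0,0,0,0,0],[0,0,0,0,0,0]]'
python3 - <<'E'
from h import *
w=shot("wrist");cv2.imwrite("pics/w9.png",w["img"])
print(rows(down(.5349,.0160,.206,.1985-np.pi/2)),arm.get_state()["qpos"])
E
```

```text
clock: 12.8
position: [0.5345, 0.0191, 0.2709]
eef_rot: [-3.139, -0.002, 1.381]
ft_force: [0.1, -0.5, -0.2]
grip_width: 0.05
grip_force: 0.0
clock: 13.3
position: [0.5348, 0.0171, 0.2709]
eef_rot: [-3.139, 0.0, 0.652]
ft_force: [-0.6, -0.7, -0.2]
grip_width: 0.05
grip_force: 0.0
clock: 13.8
position: [0.5351, 0.0163, 0.271]
eef_rot: [-3.141, 0.001, 0.204]
ft_force: [-0.0, -0.3, -0.3]
grip_width: 0.0498
grip_force: 0.0
clock: 14.0
position: [0.5353, 0.0151, 0.2716]
eef_rot: [-3.141, 0.0, 0.201]
ft_force: [-0.1, -0.1, -0.5]
grip_width: 0.0499
grip_force: 0.0
(array([-0.0003, -0.0011,  0.0657]), array([-0.0004, -0.0002,  0.0025])) [-0.62369346  0.61454086  0.89775254  1.81415956 -0.5685869   0.99370975
 -0.86040916]
```

```bash
python3 -m handwheel '[[0,-0.001,0.02,0,0,0],[0,0,0.02,0,0,0],[0,0,0.015,0,0,0],[0,0,0.0105,0,0,0],[0,0,0,0,0,0]]'
python3 -m handwheel '[[0,0,0,0,0,0],[0,0,0,0,0,0],[0,0,0,0,0,0],[0,0,0,0,0,0],[0,0,0,0,0,0]]' 0.0 45
python3 -m handwheel '[[0,0,0,0,0,0],[0,0,0,0,0,0],[0,0,-0.003,0,0,0],[0,0,-0.003,0,0,0],[0,0,0,0,0,0]]'
```

```text
clock: 14.55
position: [0.5346, 0.0159, 0.205]
eef_rot: [-3.141, 0.003, 0.2]
ft_force: [-0.6, -0.5, 0.3]
grip_width: 0.05
grip_force: 0.0
clock: 15.05
position: [0.5354, 0.0163, 0.2065]
eef_rot: [-3.14, -0.001, 0.2]
ft_force: [-0.6, 1.1, 2.2]
grip_width: 0.0175
grip_force: 45.0
clock: 15.55
position: [0.5346, 0.0162, 0.2115]
eef_rot: [-3.141, 0.002, 0.2]
ft_force: [0.4, 0.8, -5.5]
grip_width: 0.0173
grip_force: 45.0
```

Gripped, with load coming on. I lift gently.

```bash
python3 -m handwheel '[[0,0,-0.004,0,0,0],[0,0,-0.006,0,0,0],[0,0,-0.008,0,0,0],[0,0,-0.008,0,0,0],[0,0,-0.008,0,0,0]]'
python3 -m handwheel '[[0,0,-0.01,0,0,0],[0,0,-0.01,0,0,0],[0,0,-0.01,0,0,0],[0,0,-0.01,0,0,0],[0,0,-0.01,0,0,0]]'
python3 -m handwheel '[[0,0,-0.008,0,0,0],[0,0,-0.005,0,0,0],[0,0,-0.003,0,0,0],[0,0,0,0,0,0],[0,0,0,0,0,0]]'
python3 -m handwheel '[[0,0,0,0,0,0],[0,0,0,0,0,0],[0,0,0,0,0,0],[0,0,0,0,0,0],[0,0,0,0,0,0]]'
python3 - <<'E'
from h import *
a=shot("side")["img"][140:320,190:370];b=shot("wrist")["img"]
cv2.imwrite("pics/f.png",np.hstack([cv2.resize(a,(420,420),interpolation=2),b[:, :]])[:, :800])
E
```

```text
clock: 16.05
position: [0.5352, 0.0157, 0.247]
eef_rot: [3.141, -0.0, 0.2]
ft_force: [0.1, -0.1, -8.6]
grip_width: 0.0178
grip_force: 45.0
clock: 16.55
position: [0.5351, 0.0158, 0.297]
eef_rot: [-3.142, 0.0, 0.2]
ft_force: [-0.1, -0.6, -9.2]
grip_width: 0.0177
grip_force: 45.0
clock: 17.05
position: [0.535, 0.0159, 0.3118]
eef_rot: [-3.141, 0.001, 0.2]
ft_force: [0.1, -0.1, -8.9]
grip_width: 0.0176
grip_force: 45.0
clock: 17.55
position: [0.5352, 0.0158, 0.3121]
eef_rot: [-3.142, 0.0, 0.2]
ft_force: [-0.5, 0.3, -8.3]
grip_width: 0.0178
grip_force: 45.0
```

View pics/f.png

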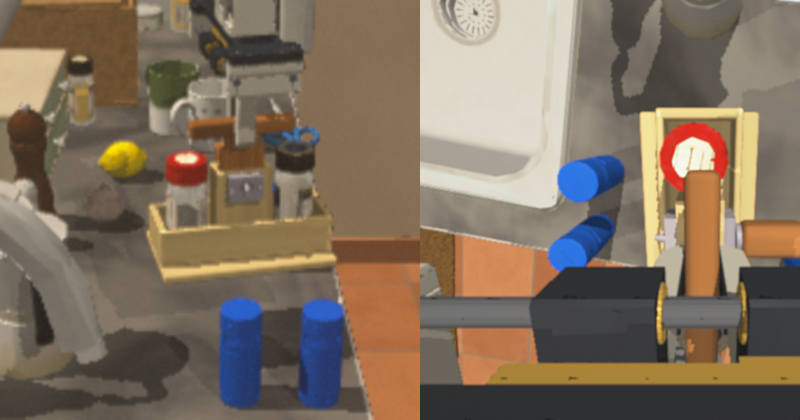

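The caddy hangs level with both jars upright, the pin through the socket and the full weight of about 9 N on the wrist.

```bash
python3 -c "
from rig import arm
print(arm.close_job())"
```

```text
the job is handed in; nothing more can be done
None
```

The pin is home and let go, and the loaded caddy is held level about 10 cm up by its cross bar with both jars standing; the job was handed in at about 17.7 s of the 64 s allowed, with no verdict returned.

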